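Fit a keyed sanding drum on the spindle sander

TASK

Fit the rust-red sanding drum on the sander's spindle: slip it over the shaft and turn it until its keyway drops over the key and it sits fully home on the seat. Then put the black cap over the end of the spindle so that it lies flat on the drum. Leave the other two drums, the glue bottle and the screwdriver where they are.

Things in the scene. Friction and masses are not known exactly. Their poses are not given: they have to be found in the camera images.
- red_drum: The drum to fit: rust-red sleeve 70 mm across, 60 mm high, round a bare aluminium eight-sided hub 95 mm high; 0.28 to 0.46 kg. Upright; origin: centre of the underside, z up along the axis. Through bore 27 mm across, with a keyway 14 mm wide reaching 21 mm from the axis along the whole bore on the body's -x side. It starts with the keyway towards the robot (-x), give or take 1.5 rad.
- red_collar (a point): Centre of the top of the red drum's collar, 95 mm above its underside. The collar is the bare hub above the sleeve: 35 mm high, eight-sided, 52 mm across flats, 56 across corners; flats face the body's x axis and every 45 degrees from it. A yellow patch on top and down its side marks the keyway. The collar is the place to grip, across two flats, finger tips just above the sleeve.
- cap: Black plastic retaining cap: eight-sided flange 48 mm across flats, 9 mm high; above it an eight-sided knob 36 mm across flats up to 36 mm, closed top 26 mm square up to 42 mm with a yellow dot. Blind bore 18 mm across, 36 mm deep, open below. Origin: centre of the underside, z up; flats face the body's x axis and every 45 degrees from it. 60 to 105 g. Starts between sander and drum board.
- sander: Green low spindle sander base, fixed, 220 x 220 x 50 mm high, with a steel top. Origin: centre of the underside; z up, front (switches) on -x.
- seat (a point): Centre of the top of the dark round seat (66 mm across, 54 mm above the bench) at the foot of the upright, non-turning spindle; axes as the sander's. A brass key 10 mm wide stands out to 19 mm from the axis, from the seat to 36 mm above it. Its direction differs from start to start and is not reported (it shows from above): within 0.85 rad either side of the sander's -x.
- spindle_tip (a point): Tip of the spindle, 119 mm above the seat. The spindle is 24 mm thick up to 84 mm above the seat, then tapers to a stub 14 mm thick from 94 to 115 mm. A drum slipped on but not turned right rests on the key 36 mm too high and can be turned there; when the keyway meets the key (within about 0.1 rad), it falls home by its own weight if not held. Home, its top lies 95 mm above the seat.
- board: Plywood board the drums stand on, fixed, 240 x 250 x 12 mm. Origin: centre of the underside, z up. The board and the sander may be on either side of the robot.
- grey_drum: Not to be used: like the red drum in shape and size (70 mm across, 95 mm high, origin at the underside) but grey-sleeved and without keyway.
- blue_drum: Not to be used: like the red drum in shape and size (70 mm across, 95 mm high, origin at the underside) but blue-sleeved and without keyway.
- glue: White glue bottle with orange cap, standing, 54 mm across, 150 mm high. Origin: centre of the underside.
- file_tool: Blue-handled screwdriver lying near the robot, along its x. Origin about its middle, underside.
Things that resemble listed ones, but are neither listed nor needed, are in the scene too. Leave any turquoise look-alike of the red_drum alone. Several things look just like the cap: the one meant starts nearest to the robot's base.

How it is judged:
By the outcome, as a careful person would: the job done as asked, in the order asked, and still so for the second after the job is handed in, with the robot touching nothing.
It also fails if it takes over 58 s, if anything falls off the work surface, if the arm or the gripper's body presses on something with over 40 N, if the wrist force passes 120 N, or if a joint passes its speed limit or range.

ROBOT

A 6-joint arm with a two-finger parallel gripper is mounted at the origin on the work surface. World frame = base frame: x ahead of the robot, y to its left, z up, the work surface at z = 0. Lengths are in m, angles in rad, forces in N, time in s.
With the tool pointing down it reaches from about 0.325 to 0.9 m from the base axis. Payload 6.1 kg.
Tool frame: the origin (TCP) lies between the finger pads; the fingertips stand 17 mm ahead of it and the grasp point (between the pads) lies 2 mm behind it; z points along the fingers, y is the line along which they close (so a half turn about z gives the same grasp; the last joint's range is limited). The gripper opens to 85 mm and grips with 20 to 120 N. Pads are 22 mm wide; open, the fingers measure 114 mm over their backs; the gripper's body (76 mm by 85 mm) begins 54 mm behind the grasp point. The pads swing forward as they close: fully open they stand 13 mm farther back than shut.
Start: joints at [1.222, 0.22, 1.526, -0, 1.395, -0.126], TCP at [0.138, 0.61, 0.248] pointing down, gripper open.
Joint ranges: [-2.98, 2.98], [-0.91, 2.08], [0.09, 2.57], [-1.24, 4.39], [0.2, 2.65], [-2.68, 2.68]. Speed limits (rad/s): [2.57, 2.57, 3.01, 3.14, 3.14, 3.14].

INTERFACE

Orientations are given as [roll, pitch, yaw] about the fixed x, y, z axes, in that order (R = Rz(yaw) Ry(pitch) Rx(roll)).
In Python, from station import ctrl gives the robot as it stands.
- The arm moves only by the tool carry_out, never from a script. Its argument "series" is a list that holds one entry, the list of rows, each a list of 7 numbers: the shift along the world's x, y, z in units of 0.8 m (1.0 is 0.8 m), then the turn, a rotation vector about the world's x, y, z in units of 90 degrees (1.0 is 90 degrees), then the closure, from 0 (fully open) to 1 (shut). In form: [[[tx, ty, tz, ax, ay, az, gripper], ...]]. A call has exactly 10 rows; each row shifts and turns the commanded pose from where the row before left it; what a row does not reach is not made up. A row lasts 1/8 s, in which the tool goes at most 62.5 mm and 10.7 degrees, less where a joint would pass 70% of its speed; a pose out of reach is approached as far as the arm can. A call with a number of a shift or a turn outside -1 to 1 is refused whole. A call with a gripper value outside its range is refused whole. The fingers move at their own pace and stop on an object; "force" is the grip in N (left out, the last holds). Time passes only in rows, so rows that do not move let the fingers close, or fill a call up. It gives the time, the measured TCP pose, the force, the opening and the grip force at its end, in the units of the state.
- ctrl.read_state(): the state, without advancing time (a new reading comes with each control period).
- ctrl.read_camera(name): name is "scene" or "top"; returns the picture (480x640x3 uint8, blue, green, red); there is no depth.
- ctrl.get_calibration(name): a dict with "fx", "fy", "cx", "cy" (pixels), "extrinsics" (4x4, takes a point from world to camera coordinates). Camera axes: x right, y up, looking along -z (the intrinsics and any distortion apply to the point x, -y, -z); pixel columns grow to the right and rows downward; lengths in m; the calibration is good to about 2 mm. A picture is of the moment at which its call begins. get_calibration takes no time and is no camera call.
- ctrl.sign_off(): hands the job in; it is judged then, once.
The state is a dict: "t": time; "joint_pos": joint angles; "dq": joint speeds; "joint_torque": joint torques, N m; "tool_pos": TCP position; "eef_rot": TCP orientation; "ft_force": force on the tool from outside, world axes, zero at the start; "ft_torque": the same for the moment, N m; "gripper_width": finger opening in m; "finger_force": force on a finger pad.
Only numpy, scipy, OpenCV 4.12 (cv2) and the standard library are available. Lean on these libraries where they do the work, as an engineer would, in place of code of your own. Each camera call takes 0.05 s, during which the arm holds its last target. There are 200 camera calls.

## Working session

There is one attempt and no reset: what is moved stays moved. The work goes in short steps, Python scripts to look and compute and a tool call to move; the robot and the scene stay as the last step left them, time stands still between calls to the robot, and variables do not carry over. Pictures are saved under pics/ and viewed, at most 10 in all, crops included, and the job is handed in when it is done.

Besides the shell and the picture viewer there is one more tool, called as name(argument=value, ...) on one line, values as JSON. carry_out: Moves the arm, as the interface text tells. Shifts and turns lie within -1 to 1; 1 stands for 0.8 m of shift or 90 degrees of turn. Its arguments: {"type":"object","properties":{"series":{"type":"array"},"force":{"type":"number"}},"required":["series"]}

```bash
mkdir -p pics; ls
python3 - <<'E'
from station import ctrl
import cv2
for n in ("scene","top"):
    cv2.imwrite(f"pics/{n}0.png",ctrl.read_camera(n))
    c=ctrl.get_calibration(n);print(n,c)
s=ctrl.read_state();print(s)
E
```

```text
pics
scene {'fx': 491.59860503079653, 'fy': 491.59860503079653, 'cx': 320.91995093658096, 'cy': 241.7009771812996, 'extrinsics': array([[ 0.48227834,  0.875934  , -0.01213378, -0.2367817 ],
       [-0.6963138 ,  0.39171283,  0.60142178,  0.27908324],
       [ 0.53155874, -0.28160378,  0.79883954, -1.24944411],
       [ 0.        ,  0.        ,  0.        ,  1.        ]])}
top {'fx': 543.7066926334153, 'fy': 543.7066926334153, 'cx': 308.1845474839379, 'cy': 241.86121048106742, 'extrinsics': array([[ 0.00864472, -0.99974788,  0.02072298, -0.00450221],
       [ 0.99891989,  0.00958002,  0.04546721, -0.54287858],
       [-0.04565427,  0.02030754,  0.99875087, -1.04880971],
       [ 0.        ,  0.        ,  0.        ,  1.        ]])}
{'t': 0.1, 'joint_pos': array([ 1.22192810e+00,  2.21130118e-01,  1.52751944e+00, -5.71094713e-06,
        1.39469243e+00, -1.26105356e-01]), 'dq': array([-0.00013926, -0.00206975, -0.00099568,  0.00066501, -0.00120605,
        0.00015535]), 'joint_torque': array([ 7.21974302e-04, -4.98249972e+01, -3.90548158e+01, -1.93478036e-04,
        5.72418066e-03,  7.14495513e-05]), 'tool_pos': array([0.13790734, 0.60906108, 0.24730719]), 'eef_rot': array([-3.13985651e+00, -2.14439624e-04,  2.91883060e+00]), 'ft_force': array([-0.41733507, -0.58073746,  0.42646815]), 'ft_torque': array([-0.02490397,  0.02228267, -0.00121586]), 'finger_force': 0.0, 'gripper_width': 0.08545252541009866}
```

View pics/top0.png

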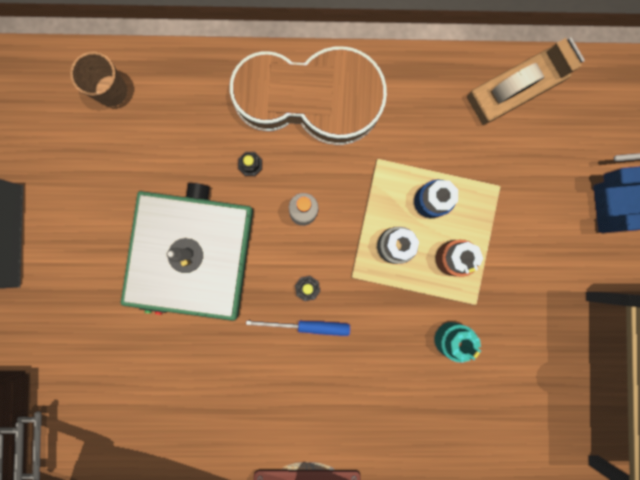

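View pics/scene0.png

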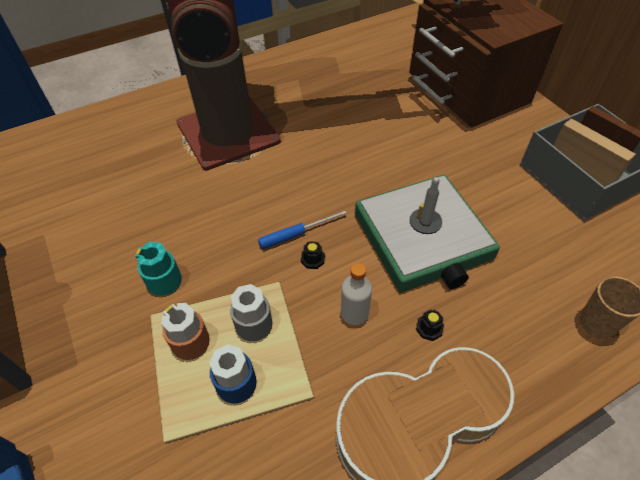

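The top view shows the red drum at about (463,258) with its yellow mark to the lower right. The near cap is at (308,289), and the sander spindle at (185,256) with its brass key at (184,263). The scene view agrees, and the base is the dark column at the top. Next I'll take colour masks and look at enlarged crops.

```bash
cat > h.py <<'E'
import numpy as np,cv2
from station import ctrl
def ray(n,u,v):
    c=ctrl.get_calibration(n);E=c["extrinsics"];R=E[:3,:3];t=E[:3,3]
    d=R.T@np.array([(u-c["cx"])/c["fx"],-(v-c["cy"])/c["fy"],-1.]);return -R.T@t,d
def pl(n,u,v,z):
    o,d=ray(n,u,v);return (o+d*(z-o[2])/d[2])
def proj(n,p):
    c=ctrl.get_calibration(n);q=c["extrinsics"]@np.append(p,1);return c["cx"]-c["fx"]*q[0]/q[2],c["cy"]+c["fy"]*q[1]/q[2]
def blobs(im,lo,hi,mn=4):
    m=cv2.inRange(cv2.cvtColor(im,cv2.COLOR_BGR2HSV),lo,hi)
    k,l,s,c=cv2.connectedComponentsWithStats(m)
    return [(c[i].round(1).tolist(),int(s[i,4])) for i in range(1,k) if s[i,4]>=mn]
E
python3 - <<'E'
from h import *
t=cv2.imread("pics/top0.png");s=cv2.imread("pics/scene0.png")
for n,im in(("top",t),("scene",s)):
    print(n,[b for b in blobs(im,(22,140,110),(36,255,255))])
    print([b for b in blobs(im,(12,150,90),(24,255,255)) if b[1]<60])
c=lambda im,x,y,w,h,f:cv2.resize(im[y:y+h,x:x+w],None,fx=f,fy=f,interpolation=cv2.INTER_CUBIC)
a=np.hstack([c(t,435,230,60,60,6.6)[:390,:390],c(t,155,225,60,60,6.6)[:390,:390]])
a2=np.hstack([c(s,155,300,60,32,6.5)[:200,:390],c(s,395,170,60,60,6.5)[:200,:390]])
cv2.imwrite("pics/crop.png",np.vstack([a,np.pad(a2,((0,0),(0,a.shape[1]-a2.shape[1]),(0,0)))]))
E
```

```text
top [([248.0, 160.0], 69), ([471.3, 270.1], 9), ([476.2, 354.8], 13)]
[]
scene [([312.0, 246.4], 59), ([138.1, 251.1], 14), ([168.3, 308.1], 19), ([433.0, 316.9], 82)]
[([525.8, 1.0], 6), ([536.8, 4.8], 20), ([530.2, 4.0], 4), ([528.0, 14.2], 26), ([514.8, 14.9], 9), ([537.1, 14.6], 11), ([520.9, 16.3], 14), ([494.8, 17.5], 4), ([498.0, 17.0], 4), ([507.6, 18.9], 7), ([545.1, 19.0], 9), ([501.2, 19.2], 4), ([514.3, 19.3], 7), ([532.0, 20.0], 5), ([550.7, 20.6], 9), ([505.3, 24.3], 19), ([537.2, 23.9], 16), ([559.8, 22.8], 4), ([453.4, 26.7], 12), ([543.0, 28.2], 4), ([496.3, 31.3], 19), ([507.6, 31.6], 18), ([522.4, 28.6], 5), ([486.5, 31.0], 4), ([513.7, 35.6], 29), ([526.0, 30.4], 7), ([529.6, 32.7], 9), ([522.1, 35.3], 15), ([502.5, 35.7], 6), ([474.1, 42.2], 54), ([485.6, 39.5], 11), ([508.5, 40.2], 4), ([487.8, 52.0], 5), ([350.4, 101.9], 7), ([342.5, 104.8], 8), ([327.7, 109.8], 19), ([598.9, 112.1], 7), ([314.0, 115.0], 27), ([602.1, 113.9], 7), ([436.6, 114.6], 9), ([607.8, 116.2], 4), ([294.9, 122.4], 49), ([616.2, 121.5], 15), ([622.2, 124.2], 5), ([627.2, 126.5], 4), ([635.1, 129.9], 8), ([270.2, 153.8], 4), ([226.7, 167.3], 26), ([78.4, 202.2], 5), ([334.5, 218.5], 4), ([310.5, 227.5], 4), ([151.8, 361.0], 10), ([147.2, 362.5], 4), ([130.0, 415.4], 38), ([123.3, 414.9], 10), ([342.8, 435.6], 5), ([423.1, 474.2], 28)]
```

View pics/crop.png

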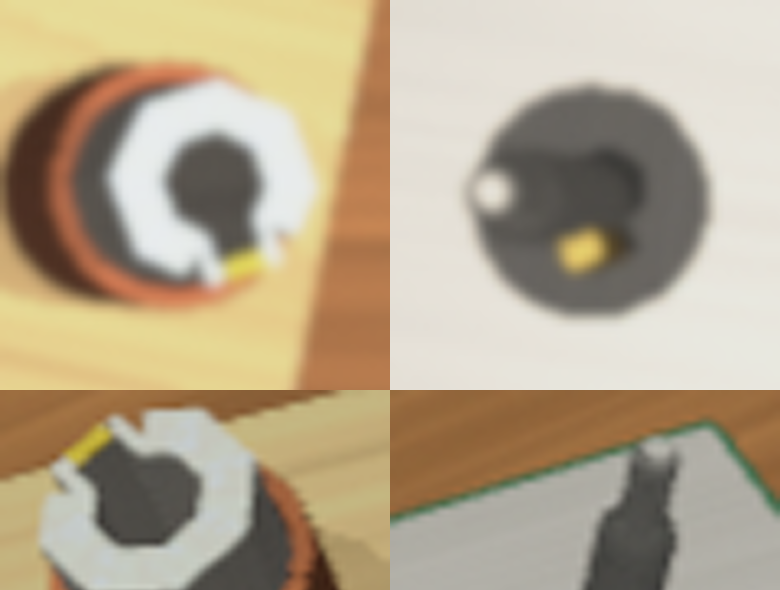

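The crop shows the collar centre at about (466.7,257.3) with its yellow mark at (471.3,270.1). The spindle tip is at (170.0,253.7), the seat disc centre at (184.9,255.0) and the key top at (183.8,262.6).

Run:
```python
from h import *
from math import atan2
t=cv2.imread("pics/top0.png")
for n,uv,z in [("collar",(466.7,257.3),.107),("yel",(471.3,270.0),.107),("tip",(170,253.7),.173),("seat",(184.9,255.0),.054),("key",(183.8,262.6),.090)]:
    print(n,pl("top",*uv,z).round(4))
p=lambda uv,z:pl("top",*uv,z)
c=p((466.7,257.3),.107);y=p((471.3,270),.107);d=y-c;print("keyway dir from -x:",atan2(-d[1],-d[0]),np.hypot(*d[:2]))
s=(p((170,253.7),.173)+p((184.9,255),.054))/2;d=p((183.8,262.6),.09)-s;print("key dir from -x",atan2(-d[1],-d[0]),np.hypot(*d[:2]),s)
bs=[b for b in blobs(t,(22,120,100),(38,255,255)) if b[1]>20];print(bs)
m=cv2.inRange(cv2.cvtColor(t,cv2.COLOR_BGR2HSV),(22,120,100),(38,255,255))[275:305,290:325];mm=cv2.moments(m,True)
u,v=290+mm['m10']/mm['m00'],275+mm['m01']/mm['m00'];print("cap",u,v,p((u,v),.042))
# triangulate check with scene: collar centre scene pixel & cap
for q,z in((c,.107),(s,.173),(p((u,v),.042),.042)): print(np.round(proj("scene",[q[0],q[1],z]),1))
# sander yaw: white-top edges
hsv=cv2.cvtColor(t,cv2.COLOR_BGR2HSV);g=cv2.inRange(hsv,(0,0,170),(180,50,255));g[:,:100]=0;g[:,260:]=0
cn=max(cv2.findContours(g,0,2)[0],key=cv2.contourArea);r=cv2.minAreaRect(cn);print(r,p(r[0],.05))
```

```text
collar [ 0.5137 -0.281   0.107 ]
yel [ 0.4911 -0.2892  0.107 ]
tip [0.5139 0.231  0.173 ]
seat [0.5143 0.231  0.054 ]
key [0.4999 0.2253 0.09  ]
keyway dir from -x: 0.34646115801458865 0.024011429735722147
key dir from -x 0.38191469590970617 0.015275928255647404 [0.51407103 0.23098286 0.1135    ]
[([247.9, 160.0], 96), ([184.1, 262.4], 29), ([307.4, 288.7], 84)]
cap 307.4047619047619 288.67857142857144 [0.45296511 0.00175801 0.042     ]
[177.7 317. ]
[436.  178.7]
[312.2 246.9]
((184.89999389648438, 255.19998168945312), (109.0358657836914, 109.0358657836914), 8.13010311126709) [0.51397434 0.23178148 0.05      ]
```

carry_out(series=[[[0.043,-0.043,0,0,0,-0.014,0],[0.043,-0.043,0,0,0,-0.014,0],[0.043,-0.043,0,0,0,-0.014,0],[0.043,-0.043,0,0,0,-0.014,0],[0.043,-0.043,0,0,0,-0.014,0],[0.043,-0.043,0,0,0,-0.014,0],[0.043,-0.043,0,0,0,-0.014,0],[0.043,-0.043,0,0,0,-0.014,0],[0.043,-0.043,0,0,0,-0.014,0],[0.043,-0.043,0,0,0,-0.014,0]]], force=50)

```text
t: 1.35
tool_pos: [0.4828, 0.2642, 0.2479]
eef_rot: [-3.141, -0.001, 2.698]
ft_force: [0.8, 0.1, 0.2]
gripper_width: 0.0855
finger_force: 0.0
```

carry_out(series=[[[0.004,-0.068,0,0,0,0,0],[0.004,-0.068,0,0,0,0,0],[0.004,-0.068,0,0,0,0,0],[0.004,-0.068,0,0,0,0,0],[0.004,-0.068,0,0,0,0,0],[0.004,-0.068,0,0,0,0,0],[0.004,-0.068,0,0,0,0,0],[0.004,-0.068,0,0,0,0,0],[0.004,-0.068,0,0,0,0,0],[0.004,-0.068,0,0,0,0,0]]])

```text
t: 2.6
tool_pos: [0.5138, -0.2801, 0.2479]
eef_rot: [3.141, -0.0, 2.699]
ft_force: [1.1, -0.1, -0.8]
gripper_width: 0.0853
finger_force: 0.0
```

carry_out(series=[[[0,-0.001,-0.045,0,0,0,0],[0,0,-0.045,0,0,0,0],[0,0,-0.045,0,0,0,0],[0,0,-0.035,0,0,0,0],[0,0,-0.015,0,0,0,0],[0,0,-0.009,0,0,0,0],[0,0,0,0,0,0,0],[0,0,0,0,0,0,0.3],[0,0,0,0,0,0,1],[0,0,0,0,0,0,1]]])

```text
t: 3.85
tool_pos: [0.5147, -0.28, 0.0945]
eef_rot: [-3.141, 0.002, 2.699]
ft_force: [-1.2, -0.5, 5.8]
gripper_width: 0.051
finger_force: 52.3
```

carry_out(series=[[[0,0,0,0,0,0,1],[0,0,0,0,0,0,1],[0,0,0,0,0,0,1],[0,0,0.02,0,0,0,1],[0,0,0.04,0,0,0,1],[0,0,0.05,0,0,0,1],[0,0,0.06,0,0,0,1],[0,0,0.06,0,0,0,1],[0,0,0.04,0,0,0,1],[0,0,0,0,0,0,1]]])

```text
t: 5.1
tool_pos: [0.5152, -0.2798, 0.3126]
eef_rot: [-3.141, 0.006, 2.699]
ft_force: [-0.9, -0.1, -4.4]
gripper_width: 0.0512
finger_force: 53.6
```

Run:
```python
from h import *
t=ctrl.read_camera("top");s=ctrl.read_camera("scene")
cv2.imwrite("pics/t1.png",t);cv2.imwrite("pics/s1.png",s)
a=cv2.resize(t[180:330,390:590],(600,450));b=cv2.resize(s[160:310,60:260],(200,150))
cv2.imwrite("pics/c1.png",np.hstack([t[180:330,380:580].repeat(2,0).repeat(2,1),s[200:350,80:280].repeat(2,0).repeat(2,1)]))
print(ctrl.read_state()['ft_force'])
```

```text
[-0.85576623  0.1697326  -5.07130833]
```

View pics/s1.png

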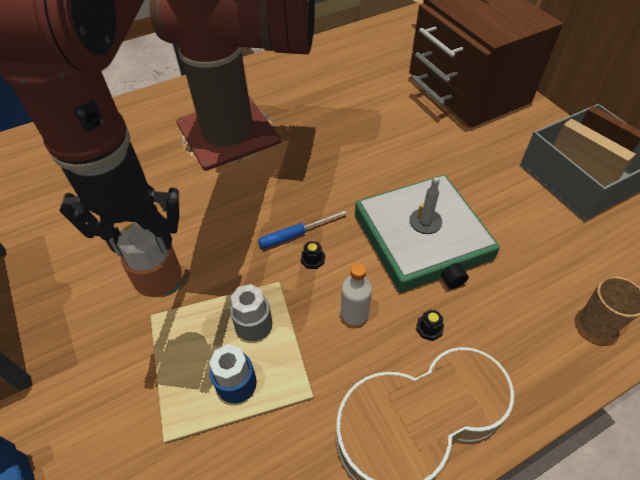

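The drum is held squarely at 51 mm opening, with about 5 N of weight, and hangs clear at (150,265). Next I'll carry it over the spindle.

carry_out(series=[[[0,0.04,0,0,0,0,1],[0,0.06,0,0,0,0,1],[0,0.07,0,0,0,0,1],[0,0.075,0,0,0,0,1],[0,0.075,0,0,0,0,1],[0,0.075,0,0,0,0,1],[0,0.075,0,0,0,0,1],[0,0.07,0,0,0,0.02,1],[0,0.06,0,0,0,0,1],[0,0.038,0,0,0,0,1]]])

```text
t: 6.45
tool_pos: [0.5123, 0.2332, 0.3056]
eef_rot: [-3.138, -0.004, 2.732]
ft_force: [-0.3, -0.2, -3.6]
gripper_width: 0.0511
finger_force: 53.8
```

Run:
```python
from h import *
t=ctrl.read_camera("top");s=ctrl.read_camera("scene")
st=ctrl.read_state();print(st['tool_pos'],st['eef_rot'])
cv2.imwrite("pics/c2.png",np.hstack([cv2.resize(t[180:330,90:240],(400,400)),cv2.resize(s[80:240,340:500],(400,400))]))
# drum bottom/spindle in scene
for z in (.173,.138): print(np.round(proj("scene",[.514,.231,z]),1))
```

```text
[0.51218526 0.23385212 0.30562184] [-3.13923406 -0.00497561  2.73411728]
[436.  178.7]
[432.7 191.7]
```

View pics/c2.png

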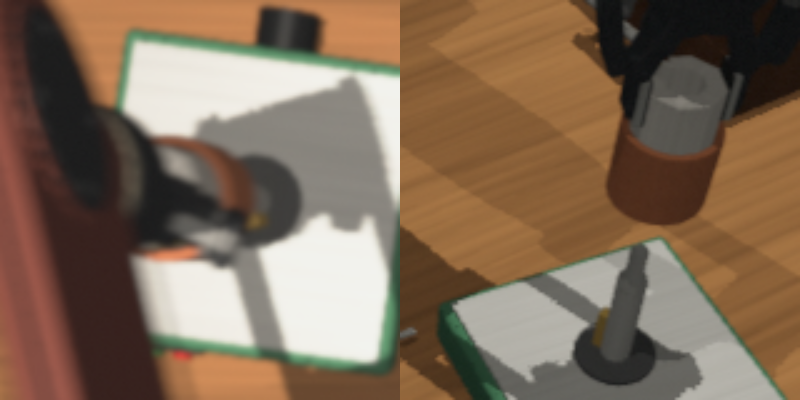

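The drum hangs over the spindle; in the scene crop its underside is above the tip at about (640,245). The measured pose is 3 mm off, so I'll correct that and descend part way.

carry_out(series=[[[0.003,-0.004,0,0,0,0,1],[0,0,-0.01,0,0,0,1],[0,0,-0.015,0,0,0,1],[0,0,-0.015,0,0,0,1],[0,0,-0.005,0,0,0,1],[0,0,0,0,0,0,1],[0,0,0,0,0,0,1],[0,0,0,0,0,0,1],[0,0,0,0,0,0,1],[0,0,0,0,0,0,1]]])

```text
t: 7.8
tool_pos: [0.5166, 0.228, 0.2733]
eef_rot: [3.141, 0.0, 2.73]
ft_force: [0.1, 0.1, -3.4]
gripper_width: 0.0511
finger_force: 54.0
```

carry_out(series=[[[-0.002,0.003,0,0,0,0,1],[0,0,0,0,0,0,1],[0,0,-0.01,0,0,0,1],[0,0,-0.014,0,0,0,1],[0,0,-0.014,0,0,0,1],[0,0,-0.014,0,0,0,1],[0,0,-0.014,0,0,0,1],[0,0,-0.014,0,0,0,1],[0,0,-0.008,0,0,0,1],[0,0,0,0,0,0,1]]])

```text
t: 9.05
tool_pos: [0.5148, 0.2306, 0.2021]
eef_rot: [3.141, -0.001, 2.73]
ft_force: [1.0, 1.6, -4.6]
gripper_width: 0.0513
finger_force: 53.7
```

Run:
```python
from h import *
s=ctrl.read_camera("scene");st=ctrl.read_state();print(st['tool_pos'],st['ft_force'])
cv2.imwrite("pics/c3.png",cv2.resize(s[120:260,350:510],(640,560)))
```

```text
[0.51481841 0.23056903 0.20245557] [ 1.34540579  2.43853439 -5.14402765]
```

View pics/c3.png

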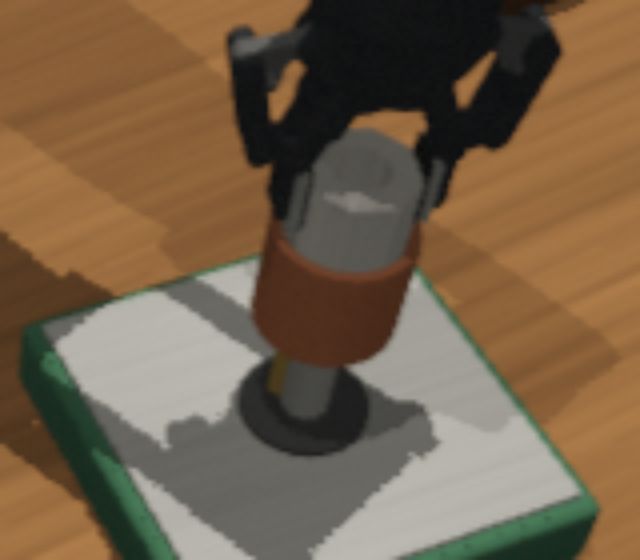

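The drum is on the spindle, its lower edge at about (330,355) above the key at (280,370). I'll lower it slowly to feel for the key.

carry_out(series=[[[0,0,-0.01,0,0,0,1],[0,0,-0.01,0,0,0,1],[0,0,-0.01,0,0,0,1],[0,0,-0.005,0,0,0,1],[0,0,-0.003,0,0,0,1],[0,0,-0.003,0,0,0,1],[0,0,-0.003,0,0,0,1],[0,0,-0.001,0,0,0,1],[0,0,0,0,0,0,1],[0,0,0,0,0,0,1]]])

```text
t: 10.35
tool_pos: [0.515, 0.2304, 0.1667]
eef_rot: [3.141, 0.0, 2.73]
ft_force: [2.2, 2.2, -3.5]
gripper_width: 0.0516
finger_force: 54.1
```

There is no contact force and the underside is at about 0.084, below the key top at 0.090, so the keyway appears engaged. I'll continue down.

carry_out(series=[[[0,0,-0.004,0,0,0,1],[0,0,-0.004,0,0,0,1],[0,0,-0.004,0,0,0,1],[0,0,-0.004,0,0,0,1],[0,0,-0.005,0,0,0,1],[0,0,-0.005,0,0,0,1],[0,0,-0.005,0,0,0,1],[0,0,-0.003,0,0,0,1],[0,0,0,0,0,0,1],[0,0,0,0,0,0,1]]])

```text
t: 11.6
tool_pos: [0.5148, 0.2304, 0.1391]
eef_rot: [3.142, -0.0, 2.73]
ft_force: [2.6, 4.0, -5.0]
gripper_width: 0.0513
finger_force: 53.8
```

carry_out(series=[[[0,0,-0.003,0,0,0,1],[0,0,0,0,0,0,1],[0,0,0,0,0,0,0.5],[0,0,0,0,0,0,0],[0,0,0,0,0,0,0],[0,0,0,0,0,0,0],[0,0,0.03,0,0,0,0],[0,0,0.06,0,0,0,0],[0,0,0.06,0,0,0,0],[0,0,0.03,0,0,0,0]]])

```text
t: 12.85
tool_pos: [0.5159, 0.2304, 0.2847]
eef_rot: [3.139, 0.004, 2.73]
ft_force: [0.8, 0.9, -0.4]
gripper_width: 0.0857
finger_force: 0.0
```

carry_out(series=[[[-0.005,-0.04,0,0,0,0,0],[-0.008,-0.05,0,0,0,0,0],[-0.01,-0.05,0,0,0,0,0],[-0.01,-0.05,0,0,0,0,0],[-0.01,-0.02,0,0,0,0,0],[-0.01,0,0,0,0,0,0],[0,0,0,0,0,0,0],[0,0,0,0,0,0,0],[0,0,0,0,0,0,0],[0,0,0,0,0,0,0]]])

```text
t: 14.1
tool_pos: [0.4726, 0.0628, 0.281]
eef_rot: [-3.142, -0.0, 2.731]
ft_force: [-0.2, -0.6, -1.1]
gripper_width: 0.0853
finger_force: 0.0
```

Run:
```python
from h import *
t=ctrl.read_camera("top");s=ctrl.read_camera("scene")
cv2.imwrite("pics/t4.png",t);cv2.imwrite("pics/s4.png",s)
o=cv2.imread("pics/top0.png")
f=lambda im,x,y,w:cv2.resize(im[y:y+w,x:x+w],(400,400),interpolation=cv2.INTER_CUBIC)
o2=f(cv2.imread("pics/top0.png"),288,269,40)
cv2.imwrite("pics/c4.png",np.hstack([f(s,380,140,100),o2]))
print(np.round(proj("scene",[.514,.231,.149]),1),np.round(proj("scene",[.514,.231,.185]),1),np.round(proj("scene",[.514,.231,.173]),1), ctrl.read_state()['ft_force'])
```

```text
[433.7 187.7] [437.1 174.1] [436.  178.7] [-0.23374997 -0.02697821  0.0279195 ]
```

View pics/c4.png

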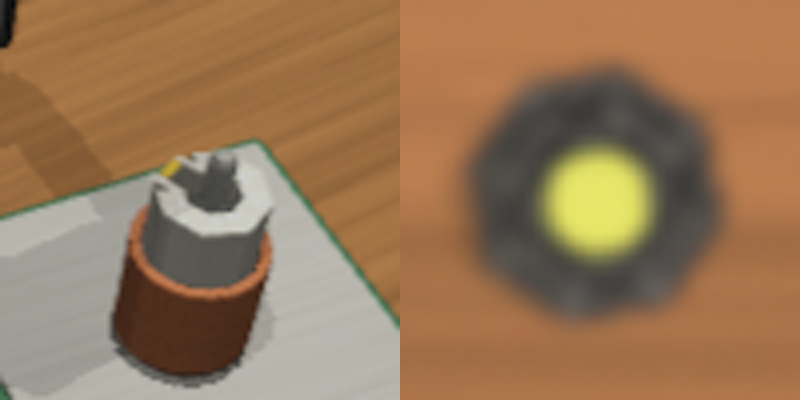

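The drum is home: its collar top is at scene pixel (433,188) and home predicts (433.7,187.7). The right crop shows the cap's octagon and dot, so I'll estimate the octagon's phase from its outline.

Run:
```python
from h import *
t=cv2.imread("pics/top0.png")
g=cv2.GaussianBlur(t,(0,0),.6)[:,:,2].astype(np.float32)  # red: wood bright, cap dark, dot bright
from scipy.ndimage import map_coordinates
for z in (.005,.009):
  for cx,cy in ((.453,.0018),):
    for it in range(2):
        R=[];A=np.arange(0,2*np.pi,np.pi/90)
        for a in A:
            rr=np.arange(.016,.036,.00025)
            uv=np.array([proj("top",[cx+r*np.cos(a),cy+r*np.sin(a),z]) for r in rr])
            v=map_coordinates(g,[uv[:,1],uv[:,0]],order=1)
            i=np.where(v<115)[0]; R.append(rr[i[-1]] if len(i) else np.nan)
        R=np.array(R);ok=~np.isnan(R)
        M=np.c_[np.ones(len(A)),np.cos(A),np.sin(A),np.cos(2*A),np.sin(2*A),np.cos(8*A),np.sin(8*A)][ok]
        k=np.linalg.lstsq(M,R[ok],rcond=None)[0]
        print(z,(k*1000).round(2),"corner phase deg",np.degrees(np.arctan2(k[6],k[5]))/8,"flat",np.degrees(np.arctan2(k[6],k[5])+np.pi)/8)
        cx+=k[1];cy+=k[2]
    print(cx,cy)
```

```text
Traceback (most recent call last):
  File "h.py", line 9, in proj
    c=ctrl.get_calibration(n);q=c["extrinsics"]@np.append(p,1);return c["cx"]-c["fx"]*q[0]/q[2],c["cy"]+c["fy"]*q[1]/q[2]
ValueError: time passes only in moves, steps and waits
```

```bash
sed -i 's/^def ray/from functools import lru_cache\n@lru_cache\ndef cal(n): return ctrl.get_calibration(n)\ndef ray/; s/c=ctrl.get_calibration(n);/c=cal(n);/' h.py
python3 - <<'E'
from h import *
from scipy.ndimage import map_coordinates
t=cv2.imread("pics/top0.png")
g=t[:,:,2].astype(np.float32)
A=np.arange(0,2*np.pi,np.pi/90);rr=np.arange(.016,.036,.00025);z=.009;cx,cy=.453,.0018
for it in range(3):
    R=[]
    for a in A:
        uv=np.array([proj("top",[cx+r*np.cos(a),cy+r*np.sin(a),z]) for r in rr])
        v=map_coordinates(g,[uv[:,1],uv[:,0]],order=1)
        i=np.where(v<115)[0]; R.append(rr[i[-1]] if len(i) else np.nan)
    R=np.array(R);ok=~np.isnan(R)
    M=np.c_[np.ones(len(A)),np.cos(A),np.sin(A),np.cos(2*A),np.sin(2*A),np.cos(8*A),np.sin(8*A)][ok]
    k=np.linalg.lstsq(M,R[ok],rcond=None)[0]
    print((k*1000).round(2),"flat deg",np.degrees(np.arctan2(k[6],k[5])+np.pi)/8)
    cx+=k[1];cy+=k[2]
print(cx,cy)
E
```

```text
[23.58 -0.3   0.33 -0.35 -0.13 -0.07 -0.49] flat deg 10.300494774803724
[ 2.358e+01 -1.000e-02  1.000e-02 -3.600e-01 -1.500e-01 -6.000e-02
 -4.800e-01] flat deg 10.34675958944282
[ 2.358e+01  1.000e-02  0.000e+00 -3.500e-01 -1.400e-01 -7.000e-02
 -4.800e-01] flat deg 10.264455045917066
0.4526995973544761 0.0021476181395598485
```

carry_out(series=[[[-0.01,-0.036,0,0,0,-0.06,0],[-0.015,-0.04,0,0,0,-0.064,0],[0,0,-0.05,0,0,0,0],[0,0,-0.06,0,0,0,0],[0,0,-0.06,0,0,0,0],[0,0,-0.06,0,0,0,0],[0,0,-0.03,0,0,0,0],[0,0,0,0,0,0,0],[0,0,0,0,0,0,0],[0,0,0,0,0,0,0]]])

```text
t: 15.45
tool_pos: [0.4539, 0.0013, 0.0748]
eef_rot: [3.14, 0.003, 2.535]
ft_force: [0.1, -0.4, -0.3]
gripper_width: 0.0858
finger_force: 0.0
```

carry_out(series=[[[-0.001,0.001,-0.02,0,0,0,0],[0,0,-0.02,0,0,0,0],[0,0,-0.012,0,0,0,0],[0,0,-0.004,0,0,0,0],[0,0,0,0,0,0,0.3],[0,0,0,0,0,0,0.5],[0,0,0,0,0,0,1],[0,0,0,0,0,0,1],[0,0,0,0,0,0,1],[0,0,0,0,0,0,1]]], force=40)

```text
t: 16.7
tool_pos: [0.4523, 0.0022, 0.0289]
eef_rot: [3.141, 0.001, 2.536]
ft_force: [-1.0, -0.5, 6.0]
gripper_width: 0.0352
finger_force: 41.0
```

carry_out(series=[[[0,0,0.03,0,0,0,1],[0,0,0.05,0,0,0,1],[0,0,0.06,0,0,0,1],[0,0,0.06,0,0,0,1],[0,0,0.05,0,0,0,1],[0,0,0.03,0,0,0,1],[0.01,0.04,0.02,0,0,0,1],[0.01,0.04,0,0,0,0,1],[0.01,0.04,0,0,0,0,1],[0.01,0.04,0,0,0,0,1]]])

```text
t: 17.95
tool_pos: [0.4834, 0.1313, 0.2676]
eef_rot: [-3.141, -0.001, 2.535]
ft_force: [-0.0, -0.3, -1.7]
gripper_width: 0.0354
finger_force: 40.4
```

carry_out(series=[[[0.01,0.04,0,0,0,0,1],[0.01,0.04,0,0,0,0,1],[0.01,0.03,0,0,0,0,1],[0.008,0.016,0,0,0,0,1],[0,0,0,0,0,0,1],[0,0,0,0,0,0,1],[0,0,-0.03,0,0,0,1],[0,0,-0.02,0,0,0,1],[0,0,0,0,0,0,1],[0,0,0,0,0,0,1]]])

```text
t: 19.2
tool_pos: [0.5144, 0.231, 0.229]
eef_rot: [3.141, 0.0, 2.535]
ft_force: [0.3, -1.3, -0.3]
gripper_width: 0.0352
finger_force: 40.4
```

Run:
```python
from h import *
s=ctrl.read_camera("scene");st=ctrl.read_state();print(st['tool_pos'],st['ft_force'],st['gripper_width'])
cv2.imwrite("pics/c5.png",cv2.resize(s[110:250,360:520],(640,560)))
```

```text
[0.51462593 0.23111488 0.22930898] [-0.25595853  0.14069092 -0.5476857 ] 0.034897941745678084
```

View pics/c5.png

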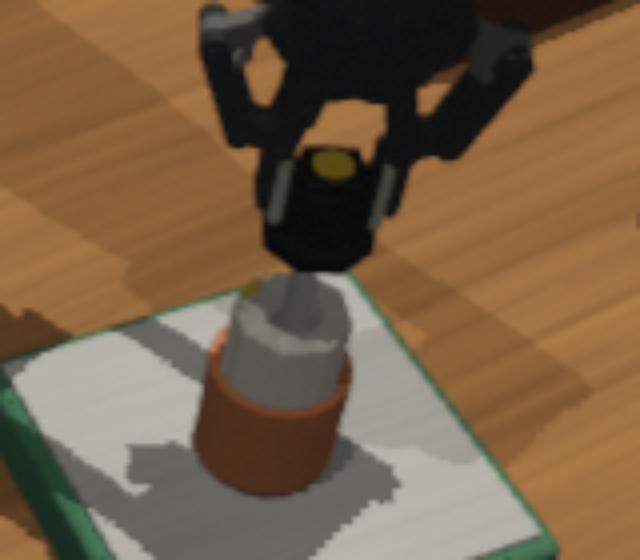

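The cap is held straight above the stub, whose tip is at about (303,272). I'll lower it onto the stub.

carry_out(series=[[[0,0,-0.01,0,0,0,1],[0,0,-0.01,0,0,0,1],[0,0,-0.007,0,0,0,1],[0,0,-0.006,0,0,0,1],[0,0,-0.006,0,0,0,1],[0,0,-0.006,0,0,0,1],[0,0,-0.006,0,0,0,1],[0,0,-0.006,0,0,0,1],[0,0,-0.002,0,0,0,1],[0,0,0,0,0,0,1]]])

```text
t: 20.5
tool_pos: [0.514, 0.2311, 0.181]
eef_rot: [-3.141, -0.0, 2.536]
ft_force: [0.3, 0.5, -0.8]
gripper_width: 0.035
finger_force: 40.4
```

Bottom at about 0.152 with no contact; 3 mm to go. Lower it 2.5 mm, release and rise.

carry_out(series=[[[0,0,-0.003,0,0,0,1],[0,0,0,0,0,0,1],[0,0,0,0,0,0,0.4],[0,0,0,0,0,0,0],[0,0,0,0,0,0,0],[0,0,0,0,0,0,0],[0,0,0.03,0,0,0,0],[0,0,0.06,0,0,0,0],[0,0,0.06,0,0,0,0],[0,0,0,0,0,0,0]]])

```text
t: 21.75
tool_pos: [0.5164, 0.2319, 0.3043]
eef_rot: [3.134, 0.006, 2.536]
ft_force: [0.1, 0.7, -0.5]
gripper_width: 0.0855
finger_force: 0.0
```

carry_out(series=[[[-0.005,-0.04,0,0,0,0,0],[-0.008,-0.05,0,0,0,0,0],[-0.01,-0.05,0,0,0,0,0],[-0.01,-0.05,0,0,0,0,0],[-0.01,-0.02,0,0,0,0,0],[0,0,0,0,0,0,0],[0,0,0,0,0,0,0],[0,0,0,0,0,0,0],[0,0,0,0,0,0,0],[0,0,0,0,0,0,0]]])

```text
t: 23.0
tool_pos: [0.4797, 0.0635, 0.2986]
eef_rot: [-3.141, -0.0, 2.536]
ft_force: [-0.1, -0.1, 0.3]
gripper_width: 0.0853
finger_force: 0.0
```

Run:
```python
from h import *
s=ctrl.read_camera("scene")
cv2.imwrite("pics/c6.png",cv2.resize(s[110:250,360:520],(640,560)))
print("dot seen",[b for b in blobs(s,(22,120,90),(38,255,255)) if 400<b[0][0]<460 and b[0][1]<220],"expected",np.round(proj("scene",[.514,.231,.191]),1))
```

```text
dot seen [([437.7, 171.6], 69)] expected [437.7 171.7]
```

View pics/c6.png

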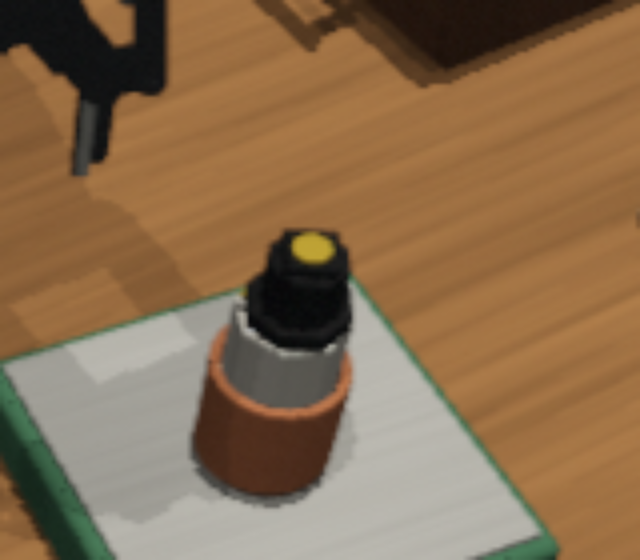

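The cap lies flat on the drum: its dot is at (437.7,171.6), where a fully seated cap predicts (437.7,171.7). I'll hand it in.

```bash
python3 -c "
from station import ctrl
print(ctrl.sign_off())"
```

```text
the job is handed in; nothing more can be done
None
```

The red drum sits fully home on the spindle with its keyway over the key, the black cap lies flat on top of it, and the job was handed in at about 23 s; no verdict was reported.

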